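# Close a tray of capsules in the hand closer

### The job

Close this batch of capsules in the hand closer, with the fingertips only and without gripping or lifting anything: push the white capsule tray in until it is fully home against its rear stop, then press the orange pad on the corner of the spring-backed clear plate until the red pointer is on the green mark, and keep it there for about a second. Do not press clearly past the mark, as that crushes the capsules. Then let the plate spring right back up, and leave the tray home and the bottle and jars beside it alone.

Things in the scene. Friction and masses are not known exactly. Their poses are not given: they have to be found in the camera images.
- closer: Hand capsule closer on a dark base, fixed, 180 x 140 mm. Origin: on the worktop below its middle; x points from its open front (robot side) to the rear hinge, y to its left, z up. Base 8 mm thick, front edge at x = -72 mm. Guide rails along x (22 mm high, inner faces at y = +-58 mm) lead to a steel stop at x = 60 mm. Highest point: the scale's top, 82 mm above the worktop, at y = -71 to -105 mm.
- press_plate (a joint): Tilt of the clear plate (124 mm wide) in rad: 0 at rest, front up; grows as it is pressed; 0.20 = level, pointer at the mark's middle; 0.25 crushes the capsules; 0.26 lower end. Hinge pin along y at x = 90, z = 39 mm of the closer, front edge at x = -35 mm. Springs push it back up: at the pad 2 N to start, about 7 N at the mark, up to 5 N more while the caps go in.
- pad (a point): Middle of the top of the orange round pad, 32 mm across, on the front left corner of the clear plate: the place to press. In the closer's frame about x = -13, y = 44, z = 73 mm at rest and x = -18, y = 44, z = 52 mm with the pointer at the middle of the mark: it goes down by about 21 mm, 0.108 m from the hinge pin.
- pointer (a point): Point of the red needle, at the right end of the plate's front edge, that stands in front of the scale; it is about 23 mm above the mark at rest and goes down as the plate is pressed.
- mark (a point): Middle of the green mark on the white upright scale at the closer's right, facing the robot: a green bar 26 mm wide, 6 mm high, 42 mm above the worktop, with thin black lines every 5 mm above and below it.
- tray_center (a point): Centre of the loose white capsule tray, half-way up (140 long in x, 112 wide, 22 mm high, about 0.35 kg in all). It lies on the closer's base between the rails (2 mm play each side), axes as the closer's, and starts pulled out towards the robot by 30 to 45 mm. Rear 88 mm: block with 24 blue capsules in 4 rows; front 52 mm: open apron.
- tray_front (a point): Middle of the outer face of the tray's front wall (112 mm wide, 5 mm thick, 8 to 30 mm above the worktop; this point at 19 mm): the face to push, along the closer's +x. With the tray home it is at x = -80 mm in the closer's frame, 45 mm in front of the clear plate's edge.
- tray_home (a point): Where the tray's centre lies when the tray is home against its stop (fixed to the closer at x = -10, y = 0, z = 19 mm).
- caps_1 (a joint): How far the rearmost row of 6 blue capsule caps (8.6 mm across) has been pushed down, in m: 0 = open (caps stand 15 mm above the tray's top), about 0.006 = closed by the level plate. Stays where it is pushed.
- caps_2 (a joint): The same for the second row from the rear.
- caps_3 (a joint): The same for the third row from the rear.
- caps_4 (a joint): The same for the front row of caps.
- amber: Amber bottle with black cap, 48 mm across, 100 mm high, loose, standing beside the closer; origin under its centre. Leave it alone.
- jar_blue: Small white ointment jar with blue lid, 50 mm across, 46 mm high, loose, to the left of the closer; origin under its centre. Leave it alone.
- store: White jar with a blue band and white lid, 68 mm across, 90 mm high, loose, standing beside the closer; origin under its centre. Leave it alone.
There are look-alikes about, which are no part of the job. What is shaped like the part that bears tray_center but brown is not meant.

How it is judged:
By the outcome, as a careful person would: the job done as asked, in the order asked, and still so for the second after the job is handed in, with the robot touching nothing.
It also fails if it takes over 48 s, if anything falls off the work surface, if the arm or the gripper's body presses on something with over 40 N, if the wrist force passes 120 N, or if a joint passes its speed limit or range.

### The arm

A 6-joint arm with a two-finger parallel gripper is mounted at the origin on a cart in front of the work surface, level with it; the furniture and walls round the work are solid. World frame = base frame: x ahead of the robot, y to its left, z up, the work surface at z = 0. Lengths are in m, angles in rad, forces in N, time in s.
With the tool pointing down it reaches from about 0.375 to 0.9 m from the base axis. Payload 3.1 kg.
Tool frame: the origin (TCP) lies on the centre line of the jaws, within the pads' length; the fingertips stand 8 mm ahead of it and the grasp point (between the pads) lies 11 mm behind it; z points along the fingers, y is the line along which they close (so a half turn about z gives the same grasp; the last joint's range is limited). The gripper opens to 85 mm and grips with 20 to 120 N. Pads are 22 mm wide; open, the fingers measure 114 mm over their backs; the gripper's body (76 mm by 85 mm) begins 54 mm behind the grasp point. The pads swing forward as they close: fully open they stand 13 mm farther back than shut.
Start: joints at [1.159, 0.527, 1.433, -0, 1.181, -0.178], TCP at [0.144, 0.608, 0.239] pointing down, gripper open.
Joint ranges: [-3.08, 3.08], [-0.75, 2.2], [0.22, 2.44], [-1.43, 4.57], [0, 2.65], [-2.85, 2.85]. Speed limits (rad/s): [2.79, 2.79, 3.14, 3.14, 3.14, 3.14].

### API

Orientations are given as [roll, pitch, yaw] about the fixed x, y, z axes, in that order (R = Rz(yaw) Ry(pitch) Rx(roll)).
In Python, from workcell import bot gives the robot as it stands. The module is installed in compiled form; this text tells all that it offers.
- The arm moves only by the tool servo_tool, never from a script. Its arguments are lists of equal length, an entry for each row: "slide": the shift along the tool's x, y, z in units of 0.1 m (1.0 is 0.1 m), a list of three; "dr": the turn, a rotation vector about the tool's x, y, z in units of 90 degrees (1.0 is 90 degrees), a list of three; "fingers": the gripper's target within -1 to 1 (shut at 1, half-way at 0, fully open at -1). A call has 1 to 8 rows; each row is the pose to reach, as a shift and turn from the pose commanded when the call began, along the tool's axes at that moment; what a row does not reach only later rows make up. A row lasts 1/8 s, in which the tool goes at most 62.5 mm and 10.7 degrees, less where a joint would pass 70% of its speed; a pose out of reach is approached as far as the arm can. A call with a number of a shift or a turn outside -1 to 1 is refused whole. A call with a gripper value outside its range is refused whole. The fingers move at their own pace and stop on an object; "force" is the grip in N (left out, the last holds). Time passes only in rows, so rows that repeat a pose let the fingers close. It gives the time, the measured TCP pose, the force, the opening and the grip force at its end, in the units of the state.
- bot.state(): the state, without advancing time (a new reading comes with each control period).
- bot.camera(name): name is "scene" or "top" or "wrist"; returns a dict with "pixels" (400x640x3 uint8, blue, green, red), "depth" (400x640 float32, m along the optical axis (not along the pixel's ray), 0 where there is no reading), "K" (3x3 intrinsics, pixels), "camera_from_world" (4x4, takes a point from world to camera coordinates). Camera axes: x right, y up, looking along -z (the intrinsics and any distortion apply to the point x, -y, -z); pixel columns grow to the right and rows downward; lengths in m; the calibration is good to about 2 mm. A picture is of the moment at which its call begins.
- bot.finish_job(): hands the job in; it is judged then, once.
Trained networks look in a picture, given as the dict that the camera call returned (one of the last four; its "shot" number tells which), for a name from the list of things; names that differ only in an ending like _2 or _b are one class to them, and where a whole thing is asked for, a point or a joint stands for the part that bears it (a point fixed in the world has none). Each returns a list of dicts, best first, with "confidence" (0 to 1); they miss things now and then, are a little off and sometimes report something else, mostly with a low value. They report only what shows in the picture. A call takes as long as a camera call. They do not tell look-alikes from the thing itself.
- bot.trace(picture, thing): "pixels" (400x640 bool, what is visible of it).
- bot.pinpoint(picture, thing): "at" ([x, y, z] in m, in world coordinates, good to about 4 mm: a listed point, or the origin of a listed thing).
The state is a dict: "time": time; "joint_positions": joint angles; "qd": joint speeds; "effort": joint torques, N m; "position": TCP position; "eef_rot": TCP orientation; "force": force on the tool from outside, world axes, zero at the start; "moment": the same for the moment, N m; "width": opening from 0.0 (shut) to 1.0 (fully open); "finger_force": force on a finger pad.
Only numpy, scipy, OpenCV 4.12 (cv2) and the standard library are available. Lean on these libraries where they do the work, as an engineer would, in place of code of your own. Each camera call takes 0.05 s, during which the arm holds its last target. There are 200 camera calls.

## Working session

There is one attempt and no reset: what is moved stays moved. The work goes in short steps, Python scripts to look and compute and a tool call to move; the robot and the scene stay as the last step left them, time stands still between calls to the robot, and variables do not carry over. Pictures are saved under pics/ and viewed, at most 10 in all, crops included, and the job is handed in when it is done.

Besides the shell and the picture viewer there is one more tool, called after ">>>" as name(argument=value, ...) on one line, values as JSON. servo_tool: Moves the arm, as the interface text tells. Shifts and turns lie within -1 to 1; 1 stands for 0.1 m of shift or 90 degrees of turn. Its arguments: {"type":"object","properties":{"slide":{"type":"array","items":{"type":"array","items":{"type":"number"}}},"dr":{"type":"array","items":{"type":"array","items":{"type":"number"}}},"fingers":{"type":"array","items":{"type":"number"}},"force":{"type":"number"}},"required":["slide","dr","fingers"]}

```bash
mkdir -p pics; cat > h.py <<'E'
import numpy as np, cv2
from workcell import bot
def look(n,f=None):
    p=bot.camera(n)
    if f: cv2.imwrite('pics/'+f,p['pixels'])
    return p
def pp(p,names):
    for n in names:
        r=bot.pinpoint(p,n)
        print(n,[(np.round(d['at'],4).tolist(),round(d['confidence'],2)) for d in r[:3]])
def px(p,P):
    c=(p['camera_from_world']@np.r_[P,1])[:3]
    q=p['K']@np.array([c[0],-c[1],-c[2]]); return np.round(q[:2]/q[2],1)
E
python3 - <<'E'
from h import *
s=bot.state(); print(s)
for c in ['scene','top']:
    p=look(c,c+'0.png'); print(c,p['K'].tolist(),np.round(p['camera_from_world'],3).tolist())
    pp(p,['closer','pad','pointer','mark','tray_center','tray_front','tray_home','amber','jar_blue','store'])
E
```

```text
{'time': 0.0, 'joint_positions': array([ 1.15948047e+00,  5.28461123e-01,  1.43390642e+00,  2.93924025e-06,
        1.18139775e+00, -1.78524535e-01]), 'qd': array([ 3.24974740e-04, -6.99672308e-04,  1.44822459e-03, -6.64245070e-04,
       -7.86011961e-04,  6.59946947e-05]), 'effort': array([-7.82553307e-04, -4.42352986e+01, -1.78023201e+01, -1.21314856e-04,
        8.24723917e-03,  1.09750025e-05]), 'position': array([0.143885  , 0.60749259, 0.23833539]), 'eef_rot': array([-3.13945503e+00, -3.88485976e-04,  2.90879979e+00]), 'force': array([-0.56384818,  0.26825689, -0.91341937]), 'moment': array([-0.02659731,  0.03638161,  0.02859409]), 'finger_force': 0.0, 'width': 1.004332454895557}
scene [[494.13948351529405, 0.0, 313.40840395060223], [0.0, 494.13948351529405, 192.33507212851242], [0.0, 0.0, 1.0]] [[0.504, -0.864, 0.009, -0.241], [0.653, 0.388, 0.651, -0.455], [-0.566, -0.322, 0.759, -1.005], [0.0, 0.0, 0.0, 1.0]]
closer [([0.5719, -0.0841, -0.0004], 0.79)]
pad [([0.5581, -0.0395, 0.0731], 0.97)]
pointer [([0.5495, -0.1761, 0.0603], 0.58)]
mark [([0.5538, -0.1734, 0.0443], 0.81)]
[... 641 characters left out ...]
63], [0.0, 0.0, 0.0, 1.0]]
closer [([0.5729, -0.0825, -0.002], 0.74)]
pad [([0.555, -0.0382, 0.0748], 0.61), ([0.5203, -0.0877, 0.0189], 0.21)]
pointer [([0.5486, -0.175, 0.0655], 0.81)]
mark [([0.5575, -0.1718, 0.0419], 0.58), ([0.5467, -0.1741, 0.0665], 0.41)]
tray_center [([0.4595, 0.2553, 0.0096], 0.71), ([0.5192, -0.0892, 0.0189], 0.66), ([0.4711, 0.1021, -0.0005], 0.43)]
tray_front [([0.4472, -0.0845, 0.0179], 0.76), ([0.5226, 0.2875, 0.009], 0.76), ([0.5927, -0.2731, 0.0], 0.52)]
tray_home [([0.5573, -0.1708, 0.0415], 0.45)]
amber [([0.5924, -0.274, -0.0029], 0.74), ([0.5571, -0.1713, 0.0424], 0.62)]
jar_blue [([0.5737, -0.0833, 0.0019], 0.37)]
store [([0.5754, 0.0747, 0.0014], 0.82)]
```

View pics/scene0.png

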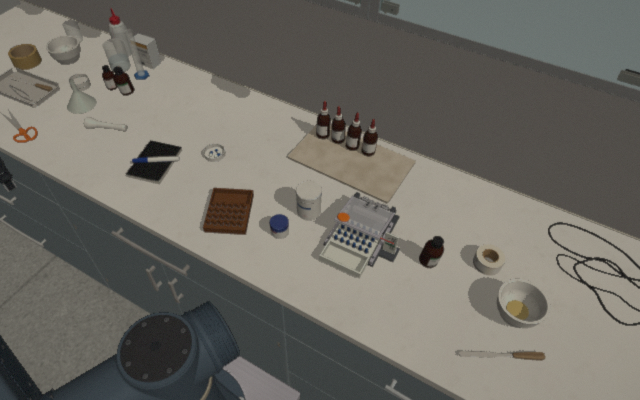

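View pics/top0.png

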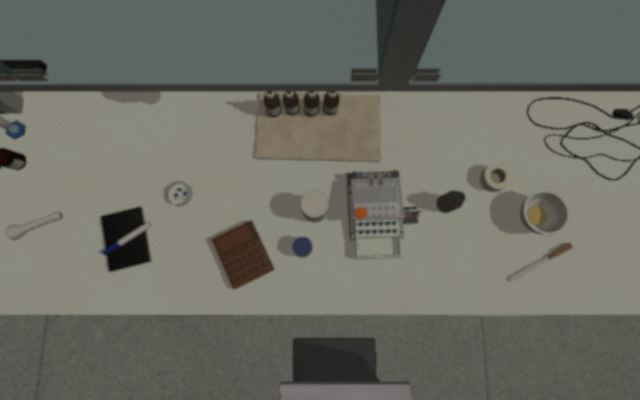

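The scene picture shows the closer at about (360,230), with the white tray's apron at (350,255), the orange pad at (343,216) and the scale at (388,247). The brown look-alike tray is at (228,210). The top view agrees: pad at (361,213), apron at (378,243). I'll move over in an arc with the fingers shut.

>>> servo_tool(slide=[[-0.5, -0.5, 0], [-1, -1, 0], [-1, -1, 0], [-1, -1, 0], [-1, -1, 0], [-1, -1, 0], [-1, -1, 0], [-1, -1, 0]], dr=[[0, 0, 0.11], [0, 0, 0.22], [0, 0, 0.33], [0, 0, 0.44], [0, 0, 0.55], [0, 0, 0.66], [0, 0, 0.77], [0, 0, 0.852]], fingers=[1, 1, 1, 1, 1, 1, 1, 1])

```text
time: 2.1
position: [0.2184, 0.4878, 0.2394]
eef_rot: [3.141, -0.0, 1.566]
force: [-0.6, -0.2, 0.2]
width: -0.001
finger_force: 0.0
```

>>> servo_tool(slide=[[-0.4, 0.4, 0], [-0.8, 0.8, 0], [-1, 1, 0]], dr=[[0, 0, 0], [0, 0, 0], [0, 0, 0]], fingers=[1, 1, 1])

```text
time: 2.48
position: [0.32, 0.3862, 0.2395]
eef_rot: [3.141, 0.0, 1.569]
force: [-0.1, 0.4, -0.0]
width: 0.003
finger_force: 0.0
```

>>> servo_tool(slide=[[-0.4, 0.4, 0], [-0.8, 0.8, 0], [-1, 0.9, 0]], dr=[[0, 0, 0], [0, 0, 0], [0, 0, 0]], fingers=[1, 1, 1])

```text
time: 2.85
position: [0.4112, 0.2859, 0.2396]
eef_rot: [3.139, -0.0, 1.567]
force: [-0.4, -0.0, 0.5]
width: -0.001
finger_force: 0.0
```

>>> servo_tool(slide=[[-0.5, 0, 0], [-1, 0.1, 0], [-1, 0.1, 0]], dr=[[0, 0, 0], [0, 0, 0], [0, 0, 0]], fingers=[1, 1, 1])

```text
time: 3.22
position: [0.4191, 0.1851, 0.2395]
eef_rot: [3.141, 0.0, 1.565]
force: [0.3, 0.3, 0.1]
width: -0.004
finger_force: 0.0
```

>>> servo_tool(slide=[[-0.5, 0, 0], [-1, 0, 0], [-1, 0, 0]], dr=[[0, 0, 0], [0, 0, 0], [0, 0, 0]], fingers=[1, 1, 1])

```text
time: 3.6
position: [0.4187, 0.0862, 0.2395]
eef_rot: [3.141, 0.0, 1.566]
force: [-0.1, -0.5, 0.1]
width: 0.001
finger_force: 0.0
```

>>> servo_tool(slide=[[-0.5, 0, 0], [-1, 0, 0], [-1, 0, 0], [-1, 0, 0]], dr=[[0, 0, 0], [0, 0, 0], [0, 0, 0], [0, 0, 0]], fingers=[1, 1, 1, 1])

```text
time: 4.1
position: [0.4182, -0.011, 0.2393]
eef_rot: [-3.141, -0.001, 1.571]
force: [-0.0, 0.5, 0.2]
width: -0.003
finger_force: 0.0
```

```bash
python3 - <<'E'
from h import *
p=look('wrist','w1.png'); print(np.round(np.linalg.inv(p['camera_from_world']),3).tolist())
pp(p,['closer','pad','pointer','mark','tray_center','tray_front','tray_home'])
p=look('top')
# tray & closer yaw from top traces
for n in ['tray_center','closer']:
    for d in bot.trace(p,n)[:3]:
        m=d['pixels'].astype(np.uint8); print(n,round(d['confidence'],2),cv2.minAreaRect(cv2.findNonZero(m)),m.sum())
E
```

```text
[[1.0, 0.0, 0.001, 0.417], [-0.001, 0.96, 0.282, 0.062], [-0.001, -0.282, 0.96, 0.373], [0.0, 0.0, 0.0, 1.0]]
closer [([0.5706, -0.0861, -0.0033], 0.89)]
pad [([0.5578, -0.0371, 0.0758], 0.9), ([0.5696, -0.0844, -0.0029], 0.16)]
pointer [([0.5885, -0.2691, -0.0008], 0.46)]
mark [([0.5541, -0.1736, 0.0412], 0.82)]
tray_center [([0.522, -0.086, 0.0194], 0.88)]
tray_front [([0.45, -0.0881, 0.0211], 0.78)]
tray_home []
tray_center 0.7 ((242.91831970214844, 254.43319702148438), (58.4949951171875, 45.68839645385742), 65.85445404052734) 2550
closer 0.58 ((383.0, 199.5), (57.0, 74.0), 90.0) 2836
```

View pics/w1.png

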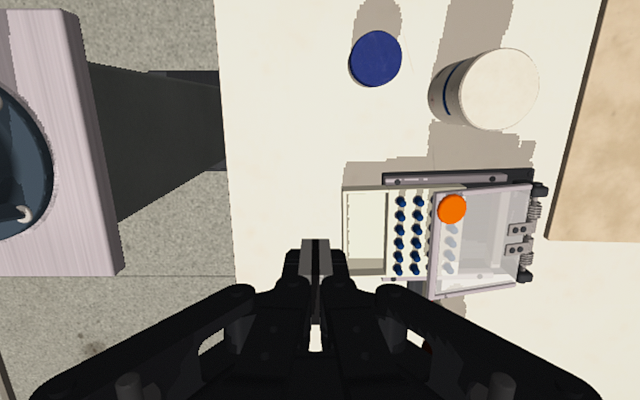

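The wrist picture shows the tray front wall at column 344 (rows 188–280), the left rail running from (383,178) to (535,170) and the pad at (452,209). So the closer has a small positive yaw, which I'll measure from depth.

```bash
cat >> h.py <<'E'
def cloud(p):
    K=p['K'];d=p['depth'];v,u=np.mgrid[0:400,0:640]
    X=np.stack([(u-K[0,2])/K[0,0]*d,-(v-K[1,2])/K[1,1]*d,-d,np.ones_like(d)],-1)
    W=(X@np.linalg.inv(p['camera_from_world']).T)[...,:3]; W[d<=0]=np.nan; return W
E
python3 - <<'E'
from h import *
p=look('wrist'); W=cloud(p)
sl=lambda m:(m[...,0]>.40)&(m[...,0]<.70)&(m[...,1]>-.16)&(m[...,1]<.02)
# tray front edge: per row smallest x with z 0.02..0.04
pts=[]
for v in range(185,285,2):
    r=W[v]; k=np.where((r[:,2]>.022)&(r[:,2]<.036)&(r[:,0]>.43)&(r[:,0]<.5))[0]
    if len(k): pts.append(r[k[0]])
pts=np.array(pts); print(pts[::6].round(4))
f=np.polyfit(pts[3:-3,1],pts[3:-3,0],1); print('front slope, yaw',-f[0],'x at y=-.085',np.polyval(f,-.085))
# left rail outer edge
pts=[]
for u in range(392,530,3):
    r=W[:,u]; k=np.where((r[:,2]>.017)&(r[:,2]<.027)&(r[:,1]>-.06)&(r[:,1]<.02))[0]
    if len(k): pts.append(r[k[0]])
pts=np.array(pts); print(len(pts),pts[::8].round(4))
f=np.polyfit(pts[:,0],pts[:,1],1); print('rail yaw',f[0], np.std(pts[:,1]-np.polyval(f,pts[:,0])))
m=bot.trace(p,'pad')[0]['pixels']; q=W[m]; print('pad',np.nanmean(q,0),np.nanmedian(q,0))
E
```

```text
[[ 0.4633 -0.0295  0.0233]
 [ 0.4483 -0.0421  0.029 ]
 [ 0.4487 -0.0569  0.0277]
 [ 0.4491 -0.0717  0.0279]
 [ 0.4495 -0.087   0.0275]
 [ 0.4498 -0.1024  0.0276]
 [ 0.4548 -0.117   0.0302]]
front slope, yaw 0.062368700970287516 x at y=-.085 0.45031122642592347
43 [[ 0.5048 -0.0177  0.0185]
 [ 0.5323 -0.0165  0.0185]
 [ 0.5597 -0.0154  0.0184]
 [ 0.5866 -0.0151  0.0198]
 [ 0.6145 -0.0143  0.0185]
 [ 0.6543 -0.0216  0.0175]]
rail yaw -0.0007331132144393603 0.0021853577526111194
pad [ 0.59268728 -0.07794983  0.05867086] [ 0.59181015 -0.0765928   0.05831587]
```

>>> servo_tool(slide=[[-0.4, 0, 0.4], [-0.75, 0, 0.8], [-0.75, 0, 1], [-0.75, 0, 1]], dr=[[0, 0, -0.02], [0, 0, -0.02], [0, 0, -0.02], [0, 0, -0.02]], fingers=[1, 1, 1, 1])

```text
time: 5.25
position: [0.4172, -0.0874, 0.1381]
eef_rot: [-3.138, -0.002, 1.6]
force: [-0.2, 0.8, 0.9]
width: 0.0
finger_force: 0.0
```

>>> servo_tool(slide=[[0, 0, 0.4], [0, 0, 0.8], [0, 0, 0.9], [0, 0, 0.9]], dr=[[0, 0, 0], [0, 0, 0], [0, 0, 0], [0, 0, 0]], fingers=[1, 1, 1, 1])

```text
time: 5.75
position: [0.4186, -0.0872, 0.0498]
eef_rot: [3.141, 0.0, 1.602]
force: [-0.1, 0.4, 0.7]
width: -0.001
finger_force: 0.0
```

>>> servo_tool(slide=[[0, 0, 0.15], [0, 0, 0.27], [0, 0, 0.27]], dr=[[0, 0, 0], [0, 0, 0], [0, 0, 0]], fingers=[1, 1, 1])

```text
time: 6.12
position: [0.4184, -0.0873, 0.0225]
eef_rot: [3.141, 0.0, 1.602]
force: [0.3, -0.6, -0.2]
width: 0.003
finger_force: 0.0
```

>>> servo_tool(slide=[[0, 0.08, 0], [0, 0.15, 0], [0, 0.2, 0], [0, 0.26, 0], [0, 0.32, 0], [0, 0.38, 0], [0, 0.44, 0], [0, 0.5, 0]], dr=[[0, 0, 0], [0, 0, 0], [0, 0, 0], [0, 0, 0], [0, 0, 0], [0, 0, 0], [0, 0, 0], [0, 0, 0]], fingers=[1, 1, 1, 1, 1, 1, 1, 1])

```text
time: 7.12
position: [0.4685, -0.0857, 0.0223]
eef_rot: [-3.141, -0.0, 1.602]
force: [-4.2, -0.2, 2.4]
width: -0.0
finger_force: 2.0
```

>>> servo_tool(slide=[[0, 0.02, 0], [0, 0.04, 0], [0, 0.05, 0]], dr=[[0, 0, 0], [0, 0, 0], [0, 0, 0]], fingers=[1, 1, 1])

```text
time: 7.5
position: [0.473, -0.0855, 0.0223]
eef_rot: [-3.141, -0.0, 1.602]
force: [-4.4, 0.6, 1.4]
width: 0.002
finger_force: 2.0
```

>>> servo_tool(slide=[[0, 0.02, 0], [0, 0.03, 0]], dr=[[0, 0, 0], [0, 0, 0]], fingers=[1, 1])

```text
time: 7.75
position: [0.4764, -0.0855, 0.0223]
eef_rot: [3.141, 0.0, 1.602]
force: [-3.5, 0.8, 1.3]
width: 0.002
finger_force: 1.8
```

>>> servo_tool(slide=[[0, 0.01, 0], [0, 0.02, 0]], dr=[[0, 0, 0], [0, 0, 0]], fingers=[1, 1])

```text
time: 8.0
position: [0.4782, -0.0854, 0.0223]
eef_rot: [-3.142, -0.0, 1.602]
force: [-3.9, -0.3, 0.8]
width: 0.002
finger_force: 2.3
```

>>> servo_tool(slide=[[0, 0.01, 0], [0, 0.02, 0]], dr=[[0, 0, 0], [0, 0, 0]], fingers=[1, 1])

```text
time: 8.25
position: [0.4783, -0.0853, 0.0223]
eef_rot: [-3.138, -0.001, 1.603]
force: [-8.8, -3.8, 4.4]
width: -0.004
finger_force: 4.6
```

>>> servo_tool(slide=[[0, 0.01, 0], [0, 0.02, 0]], dr=[[0, 0, 0], [0, 0, 0]], fingers=[1, 1])

```text
time: 8.5
position: [0.4784, -0.0852, 0.0223]
eef_rot: [-3.134, -0.002, 1.603]
force: [-12.9, -6.3, 7.5]
width: 0.003
finger_force: 6.7
```

The force rises with no further motion at the expected position, so the tray is home. I'll back off, rise and check.

>>> servo_tool(slide=[[0, -0.1, 0], [0, -0.3, 0], [0, -0.3, -0.5], [0, -0.3, -1], [0, -0.3, -1]], dr=[[0, 0, 0], [0, 0, 0], [0, 0, 0], [0, 0, 0], [0, 0, 0]], fingers=[1, 1, 1, 1, 1])

```text
time: 9.12
position: [0.4562, -0.0878, 0.1256]
eef_rot: [3.13, 0.005, 1.602]
force: [0.5, 0.5, -0.2]
width: -0.001
finger_force: 0.0
```

>>> servo_tool(slide=[[0.2, 0.3, -0.2], [0.48, 0.6, -0.2], [0.48, 1, -0.2], [0.48, 1, -0.2], [0.48, 1, -0.2]], dr=[[0, 0, 0], [0, 0, 0], [0, 0, 0], [0, 0, 0], [0, 0, 0]], fingers=[1, 1, 1, 1, 1])

```text
time: 9.75
position: [0.5498, -0.0349, 0.1411]
eef_rot: [-3.14, -0.001, 1.602]
force: [-0.2, 0.2, -0.1]
width: -0.0
finger_force: 0.0
```

```bash
python3 - <<'E'
from h import *
p=look('scene','s2.png')
pp(p,['closer','pad','pointer','mark','tray_center','tray_front','tray_home'])
q=look('wrist','w2.png'); pp(q,['closer','pad','pointer','tray_center','tray_front','tray_home'])
q=look('top'); pp(q,['closer','pad','pointer','mark','tray_center','tray_front','tray_home'])
c=p['pixels'][170:300,280:440]; cv2.imwrite('pics/s2c.png',cv2.resize(c,None,fx=4.5,fy=4.5,interpolation=cv2.INTER_CUBIC))
print(px(p,[.5725,-.083,0]), bot.state()['position'])
E
```

```text
closer [([0.5505, -0.1741, 0.0644], 0.64), ([0.5715, -0.0827, -0.0013], 0.58)]
pad [([0.5601, -0.0422, 0.0718], 0.64)]
pointer [([0.5474, -0.1705, 0.0607], 0.64)]
mark [([0.5548, -0.1716, 0.0405], 0.76)]
tray_center [([0.5639, -0.0889, 0.0166], 0.92), ([0.4606, 0.2593, 0.0135], 0.79)]
tray_front [([0.5259, 0.2855, 0.0101], 0.64)]
tray_home [([0.564, -0.0838, 0.0206], 0.65)]
closer []
pad [([0.5549, -0.0361, 0.0717], 0.81)]
pointer []
tray_center []
tray_front [([0.4919, -0.0881, 0.0212], 0.67)]
tray_home [([0.5564, -0.0399, 0.0732], 0.32)]
closer []
pad []
pointer []
mark []
tray_center [([0.5905, -0.2701, 0.0013], 0.27)]
tray_front [([0.5239, 0.2835, 0.0057], 0.52)]
tray_home []
[358.5 235.6] [ 0.55065098 -0.03516494  0.14228728]
```

View pics/s2c.png

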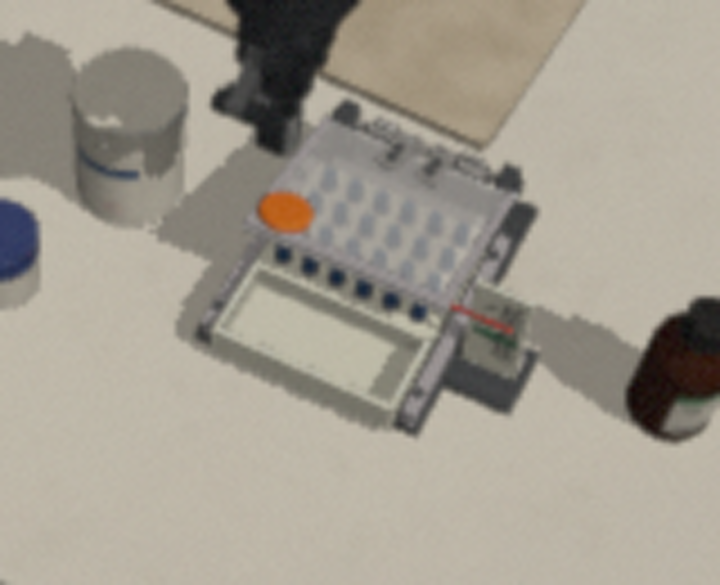

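View pics/w2.png

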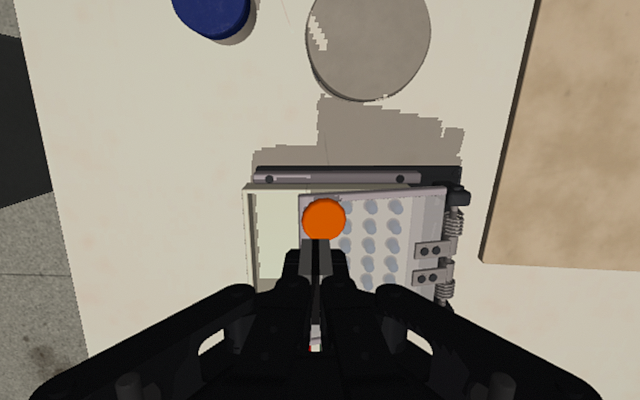

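The tray is home: tray_front reads x = 0.492 where 0.4917 was predicted, and the caps sit under the plate. In the wrist picture the pad is at (324,219); in the scene crop the red needle (455–513, 308–330) lies above the green bar at about (495,338). Next I'll go over the pad.

>>> servo_tool(slide=[[-0.04, 0.06, 0.2], [-0.04, 0.06, 0.4], [-0.04, 0.06, 0.48], [-0.04, 0.06, 0.48]], dr=[[0, 0, 0], [0, 0, 0], [0, 0, 0], [0, 0, 0]], fingers=[1, 1, 1, 1])

```text
time: 11.4
position: [0.5564, -0.0389, 0.0939]
eef_rot: [-3.14, -0.0, 1.602]
force: [-0.6, 0.2, -0.4]
width: 0.001
finger_force: 0.0
```

```bash
cat >> h.py <<'E'
def needle(tag=None):
    """needle tip height above the worktop from red and green pixels of the scene camera near the scale"""
    p=look('scene'); r0,r1,c0,c1=232,258,376,404
    a=cv2.resize(p['pixels'][r0:r1,c0:c1],None,fx=20,fy=20,interpolation=cv2.INTER_CUBIC)
    if tag: cv2.imwrite('pics/%s.png'%tag,a)
    b,g,r=[x.astype(float) for x in cv2.split(p['pixels'][r0:r1,c0:c1])]
    for n,w in (('red',np.clip(r-np.maximum(g,b)-25,0,None)),('green',np.clip(g-np.maximum(r,b)-8,0,None))):
        v,u=np.mgrid[r0:r1,c0:c1]
        out=[]
        for c in range(c0,c1):
            k=w[:,c-c0]
            if k.sum()>20: out.append((c,round(float((k*v[:,c-c0]).sum()/k.sum()),2),int(k.sum())))
        print(n,out)
    return p
E
python3 - <<'E'
from h import *
p=needle('n0'); print(bot.state()['position'],bot.state()['force'])
for z in (.065,.0535,.042): print(z,px(p,[.5485,-.1735,z]),px(p,[.5545,-.1725,z]))
E
```

```text
red [(380, 237.86, 22), (381, 238.0, 48), (382, 238.2, 40), (383, 238.83, 36), (384, 239.0, 29), (385, 239.75, 28), (386, 240.0, 32), (387, 240.53, 36), (388, 241.0, 51), (389, 241.21, 47), (390, 241.8, 50), (391, 242.06, 36), (392, 242.68, 44), (393, 242.9, 42)]
green []
[ 0.556849   -0.03894042  0.09446286] [ 0.55107336  0.15133724 -0.85684354]
0.065 [389.2 242.3] [389.8 240.4]
0.0535 [388.6 245. ] [389.2 243.1]
0.042 [388.  247.7] [388.6 245.8]
```

View pics/n0.png

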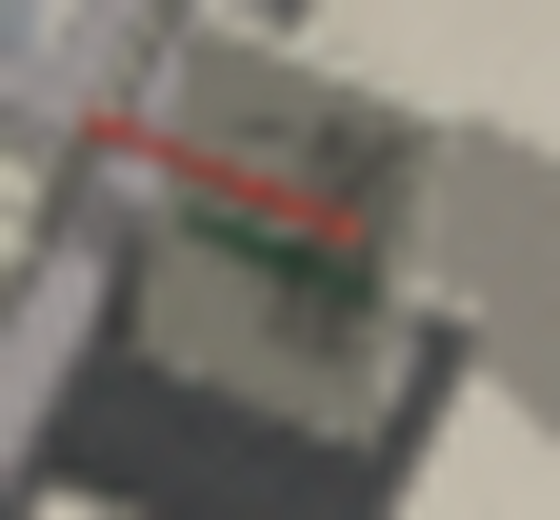

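The needle tip is at about pixel (393.5,243) and the green bar runs from (385.5,243) to (394.5,246.5). I'll use the needle's predicted pixel travel as the gauge for the press.

```bash
cat >> h.py <<'E'
O=np.array([.5717,-.0838]); YAW=.03
def cw(x,y,z): return np.r_[O+[np.cos(YAW)*x-np.sin(YAW)*y,np.sin(YAW)*x+np.cos(YAW)*y],z]
def row_at(p,a,col=388.,r=.124):
    zz=lambda q:.039+.003+r*np.sin(.2-q) ; xx=lambda q:.090-r*np.cos(.2-q)
    A,B=[px_f(p,cw(xx(a),y,zz(a))) for y in (-.065,-.1)]
    return A[1]+(col-A[0])*(B[1]-A[1])/(B[0]-A[0])
def px_f(p,P):
    c=(p['camera_from_world']@np.r_[P,1])[:3]; q=p['K']@np.array([c[0],-c[1],-c[2]]); return q[:2]/q[2]
def gauge(ref=None,show=False):
    R=[]
    for i in range(2):
        p=look('scene'); r0,r1,c0,c1=230,262,381,393
        b,g,r=[x.astype(float) for x in cv2.split(p['pixels'][r0:r1,c0:c1])]
        w=np.clip(r-np.maximum(g,b)-15,0,None); v,u=np.mgrid[r0:r1,c0:c1]
        f=np.polyfit(u[w>0]-388,v[w>0],1,w=np.sqrt(w[w>0])); R.append(f[1])
    m=np.mean(R)
    if ref is not None:
        q=np.linspace(0,.27,271); d=np.array([row_at(p,a)-row_at(p,0) for a in q])
        print('moved px',round(m-ref,2),'angle',round(float(np.interp(m-ref,d,q)),3))
    else: print('row388',R,'slope',f[0],'pred rest',row_at(p,0),'level',row_at(p,.2))
    s=bot.state(); print(s['time'],s['position'].round(4),s['force'].round(1)); return p
E
python3 -c "
from h import *
gauge()"
```

```text
row388 [np.float64(240.855179202303), np.float64(240.8549585090016)] slope 0.42825817473150113 pred rest 243.47806505765848 level 250.60659881726218
11.55 [ 0.5573 -0.0391  0.095 ] [-0.7  0.8  0.4]
```

>>> servo_tool(slide=[[0, 0, 0.04], [0, 0, 0.08], [0, 0, 0.1]], dr=[[0, 0, 0], [0, 0, 0], [0, 0, 0]], fingers=[1, 1, 1])

```text
time: 11.92
position: [0.5566, -0.0389, 0.0841]
eef_rot: [-3.141, -0.0, 1.602]
force: [1.1, -0.4, 0.6]
width: 0.001
finger_force: 0.0
```

```bash
sed -i 's/r=.124/r=.117/' h.py; python3 -c "
from h import *
p=gauge(240.855); print(row_at(p,0),row_at(p,.2))"
```

```text
moved px 0.0 angle 0.0
12.025 [ 0.5566 -0.0389  0.084 ] [0.7 0.1 0.4]
241.33559323650988 248.0609776049471
```

>>> servo_tool(slide=[[0, 0, 0.02], [0, 0, 0.04], [0, 0, 0.04]], dr=[[0, 0, 0], [0, 0, 0], [0, 0, 0]], fingers=[1, 1, 1])

```text
time: 12.4
position: [0.5564, -0.039, 0.0803]
eef_rot: [-3.141, -0.0, 1.602]
force: [-1.2, -0.4, 3.0]
width: 0.001
finger_force: 1.5
```

>>> servo_tool(slide=[[0, 0, 0.02], [0, 0, 0.04], [0, 0, 0.04]], dr=[[0, 0, 0], [0, 0, 0], [0, 0, 0]], fingers=[1, 1, 1])

```text
time: 12.78
position: [0.5565, -0.0389, 0.0762]
eef_rot: [-3.141, -0.0, 1.602]
force: [-1.1, 0.5, 4.6]
width: 0.005
finger_force: 1.9
```

```bash
python3 -c "
from h import *
gauge(240.855)"
```

```text
moved px 2.07 angle 0.056
12.875 [ 0.5565 -0.039   0.0763] [-2.3 -1.   4.9]
```

>>> servo_tool(slide=[[0, -0.01, 0.02], [0, -0.02, 0.04], [0, -0.02, 0.06], [0, -0.03, 0.08], [0, -0.03, 0.1], [0, -0.04, 0.12], [0, -0.04, 0.12]], dr=[[0, 0, 0], [0, 0, 0], [0, 0, 0], [0, 0, 0], [0, 0, 0], [0, 0, 0], [0, 0, 0]], fingers=[1, 1, 1, 1, 1, 1, 1])

```text
time: 13.75
position: [0.5541, -0.0391, 0.0648]
eef_rot: [3.138, 0.0, 1.601]
force: [-0.4, 1.2, 6.6]
width: 0.004
finger_force: 3.3
```

```bash
python3 -c "
from h import *
gauge(240.855)"
```

```text
moved px 5.62 angle 0.163
13.85 [ 0.554  -0.0391  0.0648] [-1.2  0.9  7.4]
```

>>> servo_tool(slide=[[0, 0, 0.01], [0, -0.01, 0.02], [0, -0.01, 0.035], [0, -0.01, 0.035]], dr=[[0, 0, 0], [0, 0, 0], [0, 0, 0], [0, 0, 0]], fingers=[1, 1, 1, 1])

```text
time: 14.35
position: [0.5536, -0.0391, 0.0616]
eef_rot: [3.137, 0.0, 1.601]
force: [-0.6, 2.1, 7.1]
width: -0.002
finger_force: 4.1
```

```bash
python3 -c "
from h import *
gauge(240.855); p=needle('n1')
m=bot.trace(p,'pad'); print(len(m)); pp(p,['pointer','mark','pad'])
"
```

```text
moved px 6.48 angle 0.192
14.45 [ 0.5536 -0.0391  0.0616] [0.1 2.  8.5]
red [(379, 243.73, 26), (380, 243.96, 47), (381, 244.47, 49), (382, 244.82, 71), (383, 245.12, 41), (384, 245.79, 34), (385, 246.0, 31), (386, 246.76, 33), (387, 247.0, 47), (388, 247.46, 41), (389, 247.86, 59), (390, 248.16, 45), (391, 248.72, 36)]
green []
2
pointer [([0.5448, -0.1753, 0.0427], 0.58)]
mark [([0.5579, -0.1736, 0.0423], 0.81)]
pad [([0.5526, -0.0402, 0.0515], 0.92), ([0.5706, -0.0851, -0.0026], 0.23)]
```

View pics/n1.png

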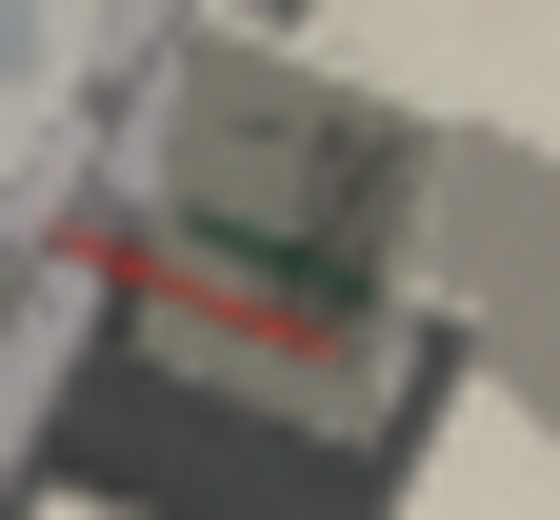

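The pinpoints agree (pointer z 0.0427, mark z 0.0423). The needle at (392,249) appears just under the green bar only because it stands in front of the scale and the camera looks down. The gauge reads 0.192, so I'll go 1 mm more and hold.

>>> servo_tool(slide=[[0, 0, 0.005], [0, 0, 0.01], [0, 0, 0.01], [0, 0, 0.01]], dr=[[0, 0, 0], [0, 0, 0], [0, 0, 0], [0, 0, 0]], fingers=[1, 1, 1, 1])

```text
time: 15.2
position: [0.5534, -0.0391, 0.0607]
eef_rot: [3.138, 0.0, 1.601]
force: [-0.2, 1.2, 9.1]
width: -0.002
finger_force: 4.6
```

```bash
python3 -c "
from h import *
p=gauge(240.855); pp(p,['pointer','mark','pad'])
"
```

```text
moved px 6.73 angle 0.2
15.3 [ 0.5535 -0.0391  0.0607] [-0.1  0.8  9. ]
pointer [([0.5453, -0.173, 0.0393], 0.71)]
mark [([0.5542, -0.1762, 0.0409], 0.77)]
pad [([0.5549, -0.0415, 0.0548], 0.91)]
```

The gauge reads 0.200, so I'll hold there for 1.25 s.

>>> servo_tool(slide=[[0, 0, 0], [0, 0, 0], [0, 0, 0], [0, 0, 0], [0, 0, 0], [0, 0, 0], [0, 0, 0], [0, 0, 0]], dr=[[0, 0, 0], [0, 0, 0], [0, 0, 0], [0, 0, 0], [0, 0, 0], [0, 0, 0], [0, 0, 0], [0, 0, 0]], fingers=[1, 1, 1, 1, 1, 1, 1, 1])

```text
time: 16.45
position: [0.5534, -0.0391, 0.0607]
eef_rot: [3.138, 0.0, 1.601]
force: [-0.4, 1.2, 9.1]
width: -0.001
finger_force: 4.6
```

>>> servo_tool(slide=[[0, 0, 0], [0, 0, 0]], dr=[[0, 0, 0], [0, 0, 0]], fingers=[1, 1])

```text
time: 16.7
position: [0.5534, -0.0391, 0.0607]
eef_rot: [3.138, 0.0, 1.601]
force: [-0.5, 1.3, 9.5]
width: -0.003
finger_force: 4.6
```

```bash
python3 -c "
from h import *
p=gauge(240.855)
"
```

```text
moved px 6.74 angle 0.2
16.8 [ 0.5534 -0.0391  0.0607] [-0.3  1.9  8.4]
```

>>> servo_tool(slide=[[0, 0.01, -0.04], [0, 0.02, -0.08], [0, 0.03, -0.12], [0, 0.04, -0.16], [0, 0.04, -0.2], [0, 0.04, -0.24], [0, 0.04, -0.5], [0, 0.04, -0.9]], dr=[[0, 0, 0], [0, 0, 0], [0, 0, 0], [0, 0, 0], [0, 0, 0], [0, 0, 0], [0, 0, 0], [0, 0, 0]], fingers=[1, 1, 1, 1, 1, 1, 1, 1])

```text
time: 17.8
position: [0.5536, -0.0387, 0.1487]
eef_rot: [-3.135, -0.001, 1.602]
force: [-0.4, 0.2, 0.8]
width: -0.002
finger_force: 0.0
```

>>> servo_tool(slide=[[0, -0.3, -0.5], [0, -0.8, -0.5], [0, -1, -0.5], [0, -1, -0.5]], dr=[[0, 0, 0], [0, 0, 0], [0, 0, 0], [0, 0, 0]], fingers=[1, 1, 1, 1])

```text
time: 18.3
position: [0.4535, -0.0417, 0.1996]
eef_rot: [-3.139, -0.001, 1.601]
force: [1.1, 0.3, -0.5]
width: 0.002
finger_force: 0.0
```

```bash
python3 -c "
from h import *
p=gauge(240.855); pp(p,['pointer','pad','tray_center','tray_front','store','amber'])
q=look('wrist','w3.png'); pp(q,['tray_front','tray_center','pad'])
"
```

```text
moved px 0.01 angle 0.0
18.4 [ 0.4566 -0.0424  0.1998] [-0.2 -0.3  0.9]
pointer [([0.5523, -0.1732, 0.0645], 0.8)]
pad [([0.5588, -0.0413, 0.0694], 0.96)]
tray_center [([0.4628, 0.26, 0.0133], 0.97), ([0.5616, -0.0866, 0.0155], 0.81)]
tray_front [([0.5287, 0.2873, 0.0074], 0.78), ([0.4934, -0.0854, 0.0213], 0.57)]
store [([0.578, 0.0759, 0.0009], 0.79)]
amber [([0.5914, -0.2705, -0.0026], 0.83), ([0.5572, -0.0417, 0.0724], 0.32)]
tray_front [([0.4904, -0.085, 0.0239], 0.7)]
tray_center [([0.5587, -0.0887, 0.0162], 0.71)]
pad [([0.5584, -0.0376, 0.0729], 0.59)]
```

View pics/w3.png

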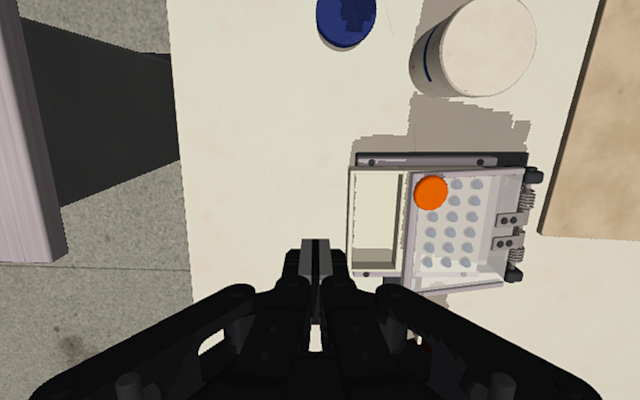

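The final wrist picture shows the plate back up with the pad at (431,193). The tray front at column 348 overhangs the rail front at 356 by about 8 mm, which is home, and the jars haven't moved. Handing in.

```bash
python3 -c "
from h import *
print(bot.finish_job())"
```

```text
the job is handed in; nothing more can be done
None
```

The job is handed in: the tray is home against its stop, the plate was held at the mark (measured 0.200 rad) for over a second and sprang fully back up, and the bottle and jars were left alone.

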